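# Load the cryo loading stand: core ring, then purple vial ring

### The job

Load the vial stand for freezing: thread the bare aluminium core ring over the stand's post and lower it flat onto the plate, then thread the purple vial ring (grip hub upwards) over the same post until it sits fully home on the core ring. Lower both down rather than dropping them, and leave the orange ring, the purple drum rack and the jar where they stand.

Things in the scene. Friction and masses are not known exactly. Their poses are not given: they have to be found in the camera images.
- stand_foot (a point): The loading stand, fixed to the bench: a grey round plate, 120 mm diameter and 8 mm thick, with one dark steel upright post in its centre, 14 mm diameter, rising 56 mm above the plate's top face (tip slightly tapered, 64 mm above the bench). This point is on the post's axis at the plate's top face, 8 mm above the bench; z is up.
- core: Aluminium core ring, loose, flat on the bench: a plain bare-metal ring, outer diameter 60 mm, round hole 36 mm through, 28 mm high, about 0.14 kg. Origin at the centre of its underside, z up along its axis. Can be gripped across its outside from above.
- purple_ring: Purple vial ring, loose, standing on the bench: a round purple foam flange 104 mm in diameter and 32 mm high with ten vial wells in a circle on its top (five filled, cream caps standing 2 mm proud), and on its centre a purple round grip hub, 54 mm in diameter, from 32 to 58 mm above the underside. A 36 mm round hole runs through hub and flange. About 0.1 kg. Origin at the centre of its underside, z up along its axis. Gripped across the hub from above.
- orange_ring: Orange vial ring, a bystander of the same shape and size as the purple one (flange 104 mm diameter, 32 mm high, hub 54 mm diameter up to 58 mm). Not to be used; leave it. Origin at the centre of its underside.
- drum_rack: Purple drum rack, a bystander: a solid round drum 110 mm in diameter and 75 mm high with cryovials standing in its top, cap tops 103 mm above the bench; no grip hub. Leave it. Origin at the centre of its underside.
- jar: Glass specimen jar with a blue cap, a bystander, 56 mm diameter, 75 mm high. Leave it. Origin at the centre of its underside.
There are look-alikes about, which are no part of the job. Of the things like the core, leave any that is green; of the rest the smaller one is meant. Leave any yellow look-alike of the part that bears stand_foot alone.

How it is judged:
By the outcome, as a careful person would: the job done as asked, in the order asked, and still so for the second after the job is handed in, with the robot touching nothing.
It also fails if it takes over 58 s, if anything falls off the work surface, if the arm or the gripper's body presses on something with over 40 N, if the wrist force passes 120 N, or if a joint passes its speed limit or range.

### The arm

A 7-joint arm with a two-finger parallel gripper is mounted at the origin on the work surface. World frame = base frame: x ahead of the robot, y to its left, z up, the work surface at z = 0. Lengths are in mm, angles in rad, forces in N, time in s.
With the tool pointing down it reaches from about 425 to 1025 mm from the base axis. Payload 9.4 kg.
Tool frame: the origin (TCP) lies midway between the tips of the shut fingers; the grasp point (between the pads) lies 19 mm behind it; z points along the fingers, y is the line along which they close (so a half turn about z gives the same grasp; the last joint's range is limited). The gripper opens to 85 mm and grips with 20 to 120 N. Pads are 22 mm wide; open, the fingers measure 114 mm over their backs; the gripper's body (76 mm by 85 mm) begins 54 mm behind the grasp point. The pads swing forward as they close: fully open they stand 13 mm farther back than shut.
Start: joints at [-1.245, 0.599, -0.003, 1.599, 0.002, 0.943, -0.08], TCP at [284.201, 666.974, 231.275] pointing down, gripper open.
Joint ranges: [-2.57, 2.57], [-0.35, 1.97], [-1.29, 1.29], [0.11, 2.56], [-1.05, 4.19], [0.11, 1.86], [-2.63, 2.63]. Speed limits (rad/s): [2.22, 2.22, 3.01, 3.01, 3.14, 3.14, 3.14].

### API

Orientations are given as a unit quaternion [x, y, z, w].
In Python, from bench import ctrl, cams gives the robot as it stands.
- The arm moves only by the tool carry_out, never from a script. Its argument "moves" is text: rows parted by semicolons, each of 4 numbers parted by spaces: the shift along the tool's x, y, z in m, then the turn about the tool's z in rad. A call has 1 to 10 rows; each row shifts and turns the commanded pose from where the row before left it, along the tool's axes as they then stand; what a row does not reach is not made up. A row lasts 1/12 s, in which the tool goes at most 41.7 mm and 7.16 degrees, less where a joint would pass 70% of its speed; a pose out of reach is approached as far as the arm can. A call is refused whole if a number of a shift passes 0.0417 or a number of a turn 0.125, either way. A call with a gripper value outside its range is refused whole. "fingers" is the opening, from 0 (shut) to 1 (fully open), set as the call begins (left out, the last holds). The fingers move at their own pace and stop on an object; the grip force is fixed at half the most. Time passes only in rows, so rows that do not move let the fingers close. It gives the time, the measured TCP pose, the force, the opening and the grip force at its end, in the units of the state.
- ctrl.observe(): the state, without advancing time (a new reading comes with each control period).
- cams.read_camera(name): name is "scene" or "top" or "wrist"; returns a dict with "frame" (420x560x3 uint8, blue, green, red), "mtx" (3x3 intrinsics, pixels), "rvec" (rotation vector, rad) and "tvec" (3), from world to camera coordinates, as OpenCV has them. Camera axes: x right, y down, z forward; pixel columns grow to the right and rows downward; lengths in mm; the calibration is good to about 2 mm. A picture is of the moment at which its call begins. There is no depth.
- ctrl.sign_off(): hands the job in; it is judged then, once.
The state is a dict: "time_s": time; "qpos": joint angles; "joint_velocities": joint speeds; "effort": joint torques, N m; "position": TCP position; "ee_rot": TCP orientation; "force": force on the tool from outside, world axes, zero at the start; "wrist_torque": the same for the moment, N m; "grip_width": finger opening in mm; "grip_force": force on a finger pad.
Only numpy, scipy, OpenCV 4.12 (cv2) and the standard library are available. Lean on these libraries where they do the work, as an engineer would, in place of code of your own. Each camera call takes 0.05 s, during which the arm holds its last target. There are 200 camera calls.

## Working session

There is one attempt and no reset: what is moved stays moved. The work goes in short steps, Python scripts to look and compute and a tool call to move; the robot and the scene stay as the last step left them, time stands still between calls to the robot, and variables do not carry over. Pictures are saved under pics/ and viewed, at most 10 in all, crops included, and the job is handed in when it is done.

Besides the shell and the picture viewer there is one more tool, called after "Request:" as name(argument=value, ...) on one line, values as JSON. carry_out: Moves the arm, as the interface text tells. Its arguments: {"type":"object","properties":{"moves":{"type":"string"},"fingers":{"type":"number"}},"required":["moves"]}

```bash
mkdir -p pics; python3 - <<'E'
from bench import ctrl,cams
import cv2,pickle
for n in("scene","top"):
    d=cams.read_camera(n);cv2.imwrite(f"pics/{n}0.png",d["frame"]);pickle.dump(d,open(f"{n}0.pkl","wb"))
s=ctrl.observe();print(s["time_s"],s["position"],s["ee_rot"],s["grip_width"])
E
```

```text
0.1 [284.02820921 666.59196252 230.50074863] [ 1.99991448e-01  9.79797393e-01 -6.93090384e-04 -9.01881984e-05] 85.6055772577368
```

View pics/scene0.png

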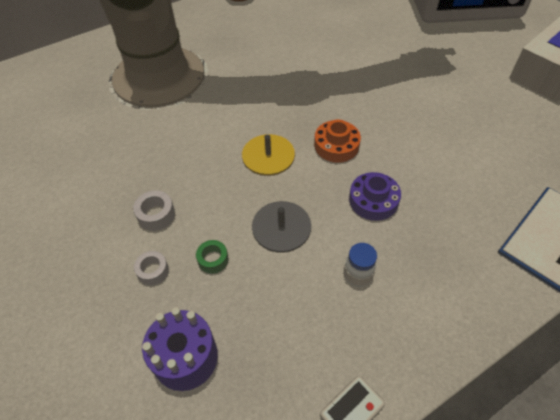

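View pics/top0.png

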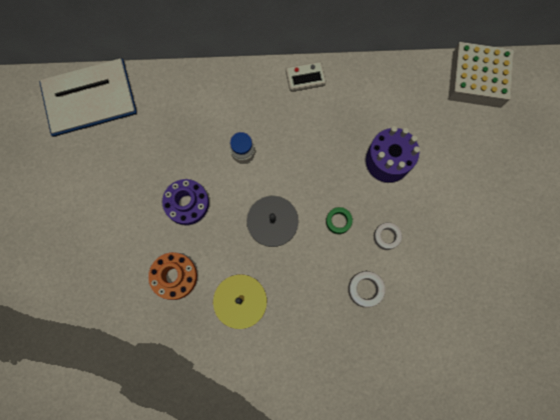

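Scene: the grey stand is at (282,226), the small bare ring at (151,267), and the purple ring at (375,194). In the top view they are at (272,220), (388,236) and (185,201). Next I'll fit silhouettes by rendering the known cylinder shapes.

```bash
cat > h.py <<'E'
import numpy as np,cv2
from scipy.optimize import minimize
def proj(d,P): return cv2.projectPoints(np.asarray(P,float).reshape(-1,3),d["rvec"],d["tvec"],d["mtx"],None)[0].reshape(-1,2)
def back(d,uv,z):
    R=cv2.Rodrigues(np.asarray(d["rvec"],float))[0];t=np.asarray(d["tvec"],float).ravel()
    r=R.T@np.linalg.solve(np.asarray(d["mtx"],float),[uv[0],uv[1],1.]);c=-R.T@t
    return (c+r*(z-c[2])/r[2])[:2]
def circ(x,y,z,r,n=72):
    a=np.linspace(0,2*np.pi,n,endpoint=False);return np.c_[x+r*np.cos(a),y+r*np.sin(a),0*a+z]
def sil(d,x,y,cyls,f=8):  # silhouette mask of stacked cylinders (r,z0,z1)
    m=np.zeros(d["frame"].shape[:2],np.uint8)
    for r,z0,z1 in cyls:
        h=cv2.convexHull(proj(d,np.r_[circ(x,y,z0,r),circ(x,y,z1,r)]).astype(np.float32))
        cv2.fillPoly(m,[np.round(h*16).astype(np.int32)],255,cv2.LINE_AA,4)
    return m
def fit(views,x0,cyls): # views: list of (d,mask)
    f=lambda p:sum(np.abs(sil(d,p[0],p[1],cyls).astype(float)-m).sum()/255 for d,m in views)
    r=minimize(f,x0,method="Nelder-Mead",options=dict(initial_simplex=np.array(x0)+[[0,0],[8,0],[0,8]],xatol=.05))
    return r.x,r.fun
def blob(m,uv):
    m=cv2.morphologyEx(m.astype(np.uint8),cv2.MORPH_CLOSE,np.ones((3,3)));n,l,s,c=cv2.connectedComponentsWithStats(m)
    k=min(range(1,n),key=lambda i:np.hypot(*(c[i]-uv))+1e3*(s[i,4]<60));o=(l==k).astype(np.uint8)
    q,_=cv2.findContours(o,cv2.RETR_EXTERNAL,cv2.CHAIN_APPROX_NONE);return cv2.drawContours(np.zeros_like(o),q,-1,255,-1)
E
python3 - <<'E'
import pickle;from h import *
S,T=[pickle.load(open(n+"0.pkl","rb")) for n in("scene","top")]
def hsv(d):return [a.astype(int) for a in cv2.split(cv2.cvtColor(d["frame"],cv2.COLOR_BGR2HSV))]
for n,d,pts in(("T",T,[(272,232),(379,236),(400,236),(420,236),(185,190),(160,150)]),("S",S,[(260,226),(151,278),(170,285),(375,210)])):
    H=cv2.cvtColor(d["frame"],cv2.COLOR_BGR2HSV);print(n,[H[v,u].tolist() for u,v in pts])
pur=lambda d:(lambda h,s,v:(h>112)&(h<150)&(s>90))(*hsv(d))
vs=[(S,blob(pur(S),(375,194))),(T,blob(pur(T),(185,201)))]
C=[(52,0,32),(27,32,58)]
x0=back(T,(185,201),32)
for v in(vs,vs[:1],vs[1:]):print("purple",*fit(v,x0,C),[m.sum()//255 for _,m in v])
for nm,t,s,z in(("core",(388,236),(151,266),28),("stand",(272,220),(281,226),8),("jar",(241,143),(363,256),75),("orange",(172,276),(338,138),32),("drum",(395,151),(177,342),75),("green",(339,220),(212,255),20),("bigring",(367,289),(154,208),28),("yellow",(240,301),(268,154),8)):
    print(nm,back(T,t,z),back(S,s,z))
E
```

```text
T [[20, 20, 77], [20, 26, 148], [17, 24, 147], [23, 44, 128], [129, 141, 78], [22, 44, 128]]
S [[19, 23, 90], [16, 30, 129], [20, 45, 152], [130, 123, 110]]
purple [624.17331564 212.10603497] 998.9960784313726 [np.uint64(1535), np.uint64(1491)]
purple [615.29386818 227.01902411] 592.8 [np.uint64(1535)]
purple [626.48797381 210.77140782] 351.89803921568625 [np.uint64(1491)]
core [ 525.3221824 -244.9693419] [ 534.60756469 -242.7859989 ]
stand [576.19388858  13.44648429] [580.54490049  13.06843623]
jar [740.6230499   75.72976433] [749.42874564  76.19388458]
orange [455.10543672 237.34406179] [466.03987559 237.66787941]
drum [ 708.30067444 -265.95575723] [ 711.99370642 -263.18762224]
green [ 567.73223319 -138.71327135] [ 571.04001912 -135.89439652]
bigring [ 409.87476782 -188.81314903] [ 415.03829598 -184.57344525]
yellow [395.88151265  91.38628512] [401.69075051  92.91275598]
```

Request:
carry_out(moves="-0.0347 -0.0203 0 0;-0.0347 -0.0203 0 0;-0.0347 -0.0203 0 0;-0.0347 -0.0203 0 0;-0.0347 -0.0203 0 0;-0.0347 -0.0203 0 0;-0.0347 -0.0203 0 0", fingers=1)

```text
time_s: 0.68
position: [452.7, 439.2, 231.1]
ee_rot: [0.2, 0.98, -0.0, -0.0]
force: [0.8, 0.4, -0.7]
grip_width: 85.5
grip_force: 0.0
```

Request:
carry_out(moves="-0.0347 -0.0203 0 0;-0.0347 -0.0203 0 0;-0.0347 -0.0203 0 0;-0.0347 -0.0203 0 0;-0.0347 -0.0203 0 0;-0.0347 -0.0203 0 0;-0.0347 -0.0203 0 0;0 0 0 0;0 0 0 0")

```text
time_s: 1.43
position: [621.1, 211.6, 230.8]
ee_rot: [0.203, 0.979, -0.001, 0.0]
force: [-0.9, 1.4, 0.0]
grip_width: 85.5
grip_force: 0.0
```

```bash
cat > look.py <<'E'
import sys,pickle,cv2;from bench import ctrl,cams
from scipy.spatial.transform import Rotation as R
import numpy as np
s=ctrl.observe();r=R.from_quat(s["ee_rot"])
print(round(s["time_s"],2),np.round(s["position"],1),np.round(s["ee_rot"],4),"gw",round(s["grip_width"],1),"gf",s["grip_force"],"f",np.round(s["force"],1))
for a in sys.argv[1:]:
    if "," in a: print(a,"tool shift mm",np.round(r.inv().apply(np.array(eval(a))-s["position"]),1))
    else:
        c,n=a.split(":");d=cams.read_camera(c);cv2.imwrite(f"pics/{n}.png",d["frame"]);pickle.dump(d,open(n+".pkl","wb"))
E
python3 look.py wrist:w1 578,13,231
```

```text
1.43 [621.1 211.6 230.8] [ 2.027e-01  9.792e-01 -7.000e-04  1.000e-04] gw 85.5 gf 0.0 f [-0.9  1.4  0. ]
578,13,231 tool shift mm [-3.930e+01 -1.994e+02  1.000e-01]
```

View pics/w1.png

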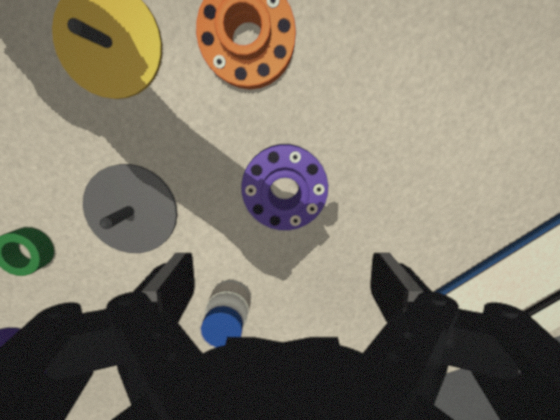

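The purple ring shows at about (285,187), and the grey plate at (130,208) with its post leaning from there. Now I'll fit both using the wrist view.

```bash
python3 - <<'E'
import pickle;from h import *
S,T,W=[pickle.load(open(n+".pkl","rb")) for n in("scene0","top0","w1")]
hs=lambda d:[a.astype(int) for a in cv2.split(cv2.cvtColor(d["frame"],cv2.COLOR_BGR2HSV))]
def pur(d):
    h,s,v=hs(d);return (h>110)&(h<155)&(s>55)
C=[(52,0,32),(27,32,58)]
for nm,d,uv in(("S",S,(375,194)),("T",T,(185,201)),("W",W,(285,187))):
    m=blob(pur(d),uv);print(nm,"purple",*fit([(d,m)],back(d,uv,32),C),m.sum()//255, "hole/hub ctr",back(d,uv,45))
for nm,d,uv in(("S",S,(281,226)),("T",T,(272,220)),("W",W,(130,208))):
    h,s,v=hs(d);m=blob((s<36)&(v<125),uv);print(nm,"stand",*fit([(d,m)],back(d,uv,8),[(60,0,8)]),m.sum()//255,back(d,uv,8))
print("core T ell")
E
```

```text
S purple [626.21320137 214.52026243] 259.2196078431373 1916 hole/hub ctr [639.761764   198.54957446]
T purple [626.2013089  210.63027845] 191.6627450980392 1652 hole/hub ctr [619.96288416 206.18611205]
W purple [627.59610459 211.6235297 ] 404.043137254902 5781 hole/hub ctr [622.21833992 214.67489611]
S stand [575.3129669   15.89753779] 263.16470588235296 2294 [580.54490049  13.06843623]
T stand [576.3071107   13.30962279] 137.3843137254902 2081 [576.19388858  13.44648429]
W stand [576.62254161  17.06209472] 398.2901960784314 6618 [575.31311557  18.08495244]
core T ell
```

Request:
carry_out(moves="-0.0081 -0.0378 0 0;-0.0081 -0.0378 0 0;-0.0081 -0.0378 0 0;-0.0081 -0.0378 0 0;-0.0081 -0.0378 0 0;-0.0081 -0.0378 0 0")

```text
time_s: 1.98
position: [574.5, -12.0, 231.3]
ee_rot: [0.198, 0.98, 0.0, -0.0]
force: [1.0, -0.4, -0.3]
grip_width: 85.4
grip_force: 0.0
```

Request:
carry_out(moves="-0.0081 -0.0378 0 0;-0.0081 -0.0378 0 0;-0.0081 -0.0378 0 0;-0.0081 -0.0378 0 0;-0.0081 -0.0378 0 0;-0.0081 -0.0378 0 0;0 0 0 0;0 0 0 0")

```text
time_s: 2.65
position: [530.8, -241.1, 231.2]
ee_rot: [0.201, 0.98, -0.0, -0.0]
force: [-0.2, 0.6, -1.6]
grip_width: 85.5
grip_force: 0.0
```

```bash
python3 look.py wrist:w2 
```

```text
2.65 [ 530.8 -241.1  231.2] [ 2.012e-01  9.796e-01 -0.000e+00 -2.000e-04] gw 85.5 gf 0.0 f [-0.2  0.6 -1.6]
```

View pics/w2.png

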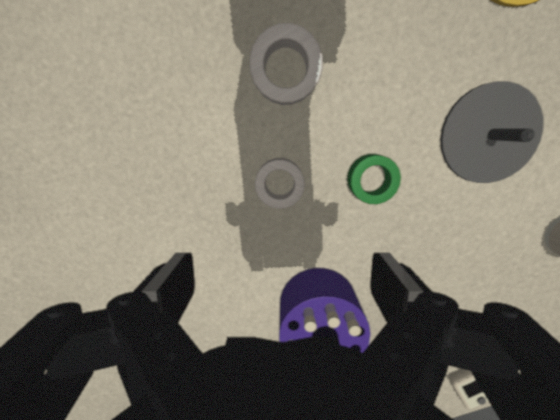

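The core's outline runs from (255,159) to (303,208), centred about (279,183). The drum is well clear of it.

```bash
python3 - <<'E'
import pickle;from h import *
S,T,W=[pickle.load(open(n+".pkl","rb")) for n in("scene0","top0","w2")]
for nm,d,uv in(("S",S,(151,266)),("T",T,(388,236)),("W",W,(279,183))):
    H=cv2.cvtColor(d["frame"],cv2.COLOR_BGR2HSV);m=blob((cv2.GaussianBlur(H[...,1],(3,3),0)<36),uv)
    print(nm,"core",*fit([(d,m)],back(d,uv,28),[(30,0,28)]),m.sum()//255,back(d,uv,28))
d=W
for uv in((490,131),):print("stand W2",back(d,uv,8))
p=back(d,(279,183),24);print("edge check",proj(d,circ(p[0],p[1],28,30,4)).round())
E
python3 look.py 530,-243,100
```

```text
S core [ 527.48872924 -244.25120886] 220.99607843137255 816 [ 534.60756469 -242.7859989 ]
T core [ 527.04621862 -245.99458947] 80.51372549019608 607 [ 525.3221824 -244.9693419]
W core [ 529.35709796 -244.03927669] 60.95294117647059 2118 [ 527.90337389 -243.6706893 ]
stand W2 [572.94709989  13.35135924]
edge check [[289. 206.]
 [302. 174.]
 [269. 160.]
 [256. 193.]]
2.7 [ 531.5 -239.1  231.1] [ 1.998e-01  9.798e-01  4.000e-04 -2.000e-04] gw 85.3 gf 0.0 f [0.5 0.5 0.1]
530,-243,100 tool shift mm [ -0.2  -4.2 131.1]
```

Request:
carry_out(moves="0.001 -0.005 0.035 0;0 0 0.04 0;0 0 0.04 0;0 0 0.035 0;0 0 0.025 0;0 0 0.02 0;0 0 0.015 0;0 0 0.01 0;0 0 0 0;0 0 0 0")

```text
time_s: 3.53
position: [529.0, -242.9, 11.3]
ee_rot: [0.199, 0.98, 0.0, -0.0]
force: [-0.4, 0.4, -0.0]
grip_width: 85.3
grip_force: 0.0
```

Request:
carry_out(moves="0 0 0.004 0;0 0 0 0;0 0 0 0;0 0 0 0;0 0 0 0;0 0 0 0;0 0 0 0;0 0 0 0;0 0 0 0;0 0 0 0", fingers=0)

```text
time_s: 4.37
position: [529.0, -244.5, 8.7]
ee_rot: [0.2, 0.98, 0.0, 0.001]
force: [-0.5, 2.1, 6.2]
grip_width: 57.6
grip_force: 63.1
```

Request:
carry_out(moves="0 0 -0.01 0;0 0 -0.025 0;0 0 -0.035 0;0 0 -0.035 0;0 0 -0.015 0;0 0 0 0")

```text
time_s: 4.87
position: [530.2, -245.5, 132.2]
ee_rot: [0.2, 0.98, -0.001, 0.004]
force: [0.1, -0.8, -1.4]
grip_width: 57.4
grip_force: 64.8
```

Request:
carry_out(moves="0.0074 0.0321 0 0;0.0074 0.0321 0 0;0.0074 0.0321 0 0;0.0074 0.0321 0 0;0.0074 0.0321 0 0;0.0074 0.0321 0 0;0.0074 0.0321 0 0;0.0074 0.0321 0 0;0 0 0 0;0 0 0 0")

```text
time_s: 5.7
position: [574.5, 17.5, 126.9]
ee_rot: [0.198, 0.98, 0.0, -0.0]
force: [-0.4, -1.5, -1.7]
grip_width: 57.2
grip_force: 64.9
```

```bash
python3 look.py wrist:w3 scene:s3 575.5,15,15; python3 -c "
import cv2,numpy as np
a=cv2.imread('pics/w3.png');b=cv2.imread('pics/s3.png')[150:300,180:380]
b=cv2.resize(b,None,fx=2.8,fy=2.8);b=b[:420]
a=cv2.resize(a[:420,120:440],None,fx=1,fy=1);b=b[:, :440]
cv2.imwrite('pics/c3.png',np.hstack([a,b[:420]]))"
```

```text
5.7 [574.5  17.5 126.9] [ 1.978e-01  9.802e-01  2.000e-04 -3.000e-04] gw 57.2 gf 64.8580076918006 f [-0.4 -1.5 -1.7]
575.5,15,15 tool shift mm [ -2.   -2.  111.9]
```

View pics/c3.png

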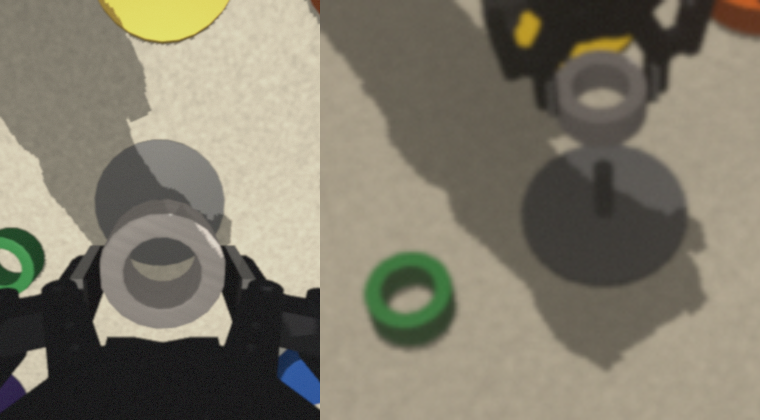

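The core is held level. Its top ring is at about full-frame (282,269) in the wrist view, and the plate is at (280,203) behind it.

```bash
python3 - <<'E'
import pickle;from h import *
W,S=[pickle.load(open(n+".pkl","rb")) for n in("w3","s3")]
print("core top",back(W,(282,269),147),"plate",back(W,(280,203),8), back(S,(180+(605-320)/2.8,150+215/2.8),8))
print("edge pred top circle",proj(W,circ(*back(W,(282,269),147),147,30,8)).round().tolist())
print("plate pred",proj(W,circ(576,15,8,60,8)).round().tolist())
print("post tip S",back(S,(180+(603-320)/2.8,150+165/2.8),64))
E
```

```text
core top [571.79849749  18.500064  ] plate [574.9784008  15.3861595] [582.98917216  13.36993925]
edge pred top circle [[306.0, 321.0], [341.0, 291.0], [344.0, 245.0], [308.0, 211.0], [255.0, 211.0], [220.0, 246.0], [223.0, 292.0], [259.0, 321.0]]
plate pred [[304.0, 259.0], [339.0, 228.0], [342.0, 179.0], [306.0, 142.0], [253.0, 143.0], [218.0, 180.0], [221.0, 228.0], [257.0, 260.0]]
post tip S [579.31929727  15.03530618]
```

Request:
carry_out(moves="-0.0045 -0.0015 0 0;0 0 0 0;0 0 0.015 0;0 0 0.02 0;0 0 0.02 0;0 0 0.02 0;0 0 0.015 0;0 0 0.01 0;0 0 0 0;0 0 0 0")

```text
time_s: 6.63
position: [578.1, 11.0, 27.1]
ee_rot: [0.201, 0.98, -0.0, -0.0]
force: [0.6, 0.2, -1.5]
grip_width: 57.4
grip_force: 64.8
```

Request:
carry_out(moves="0 0 0.002 0;0 0 0.002 0;0 0 0 0;0 0 0 0")

```text
time_s: 6.97
position: [578.5, 11.8, 23.8]
ee_rot: [0.2, 0.98, 0.0, 0.0]
force: [-0.2, 0.3, -2.1]
grip_width: 57.3
grip_force: 64.8
```

Request:
carry_out(moves="0 0 0.002 0;0 0 0.001 0;0 0 0 0;0 0 0 0")

```text
time_s: 7.3
position: [578.2, 11.8, 20.3]
ee_rot: [0.2, 0.98, -0.0, -0.0]
force: [0.2, -0.4, -2.0]
grip_width: 57.5
grip_force: 64.8
```

Request:
carry_out(moves="0 0 0.001 0;0 0 0.001 0;0 0 0 0;0 0 0 0")

```text
time_s: 7.63
position: [578.2, 11.8, 18.2]
ee_rot: [0.2, 0.98, -0.0, -0.0]
force: [0.2, 0.0, -1.8]
grip_width: 57.5
grip_force: 64.8
```

Request:
carry_out(moves="0 0 0.001 0;0 0 0 0;0 0 0 0")

```text
time_s: 7.88
position: [578.2, 11.8, 17.3]
ee_rot: [0.2, 0.98, -0.0, -0.0]
force: [0.1, 0.1, -2.7]
grip_width: 57.4
grip_force: 64.8
```

Request:
carry_out(moves="0 0 0.001 0;0 0 0 0;0 0 0 0")

```text
time_s: 8.13
position: [578.3, 11.8, 16.7]
ee_rot: [0.2, 0.98, 0.0, 0.0]
force: [-1.7, 0.1, 5.4]
grip_width: 57.4
grip_force: 65.5
```

Request:
carry_out(moves="0 0 0.001 0;0 0 0 0;0 0 0 0")

```text
time_s: 8.38
position: [578.3, 11.8, 16.6]
ee_rot: [0.2, 0.98, 0.0, 0.0]
force: [-3.4, -0.3, 18.2]
grip_width: 57.3
grip_force: 66.8
```

Request:
carry_out(moves="0 0 -0.001 0;0 0 0 0")

```text
time_s: 8.55
position: [578.4, 11.8, 16.7]
ee_rot: [0.2, 0.98, 0.0, 0.0]
force: [-1.8, -0.3, 9.1]
grip_width: 57.3
grip_force: 65.8
```

Request:
carry_out(moves="0 0 0 0;0 0 0 0;0 0 0 0;0 0 0 0;0 0 0 0;0 0 -0.01 0;0 0 -0.03 0;0 0 -0.04 0;0 0 -0.035 0;0 0 0 0", fingers=1)

```text
time_s: 9.38
position: [581.2, 11.6, 138.0]
ee_rot: [0.2, 0.98, 0.001, 0.004]
force: [0.5, -0.2, -0.0]
grip_width: 85.3
grip_force: 0.0
```

Request:
carry_out(moves="0 0 -0.03 0;0 0 -0.03 0;0 0 -0.03 0;0 0 0 0;0 0 0 0")

```text
time_s: 9.8
position: [578.9, 11.8, 223.6]
ee_rot: [0.2, 0.98, 0.001, 0.002]
force: [-0.2, -0.4, -0.6]
grip_width: 85.6
grip_force: 0.0
```

```bash
python3 look.py wrist:w4 626.5,212,34
```

```text
9.8 [578.9  11.8 223.6] [2.001e-01 9.798e-01 7.000e-04 1.900e-03] gw 85.6 gf 0.0 f [-0.2 -0.4 -0.6]
626.5,212,34 tool shift mm [ 35.4 202.4 189.9]
```

View pics/w4.png

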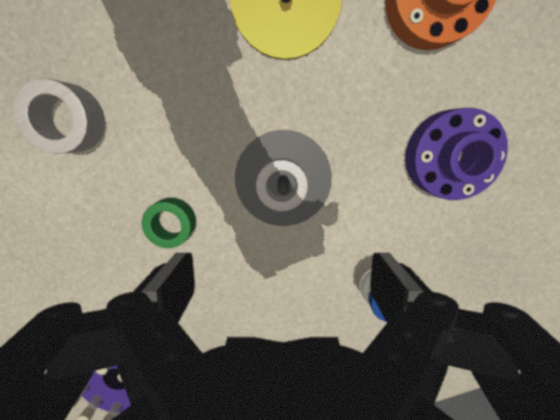

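The core sits flat and roughly centred on the plate, with the post up through its hole at (283,184). Next is the purple ring.

Request:
carry_out(moves="0.0059 0.0337 0 0;0.0059 0.0337 0 0;0.0059 0.0337 0 0;0.0059 0.0337 0 0;0.0059 0.0337 0 0;0.0059 0.0337 0 0;0 0 0.03 0;0 0 0.03 0;0 0 0 0;0 0 0 0")

```text
time_s: 10.68
position: [623.3, 211.0, 159.0]
ee_rot: [0.2, 0.98, -0.002, -0.002]
force: [0.1, 0.3, 0.8]
grip_width: 85.5
grip_force: 0.0
```

```bash
python3 look.py wrist:w5 626.5,212,34; python3 - <<'E'
import pickle;from h import *
for n,uv in(("w4",(457,153)),("w5",(282,200))):
    d=pickle.load(open(n+".pkl","rb"))
    h,s,v=[a.astype(int) for a in cv2.split(cv2.cvtColor(d["frame"],cv2.COLOR_BGR2HSV))]
    m=blob((h>110)&(h<155)&(s>55),uv)
    print(n,*fit([(d,m)],(626.5,212),[(52,0,32),(27,32,58)]),m.sum()//255)
E
```

```text
10.68 [623.3 211.  159. ] [ 0.2001  0.9798 -0.0017 -0.0022] gw 85.5 gf 0.0 f [0.1 0.3 0.8]
626.5,212,34 tool shift mm [ -3.    2.7 125. ]
w4 [627.21779266 210.13609678] 548.4588235294118 7316
w5 [628.37430859 211.18249454] 515.4039215686274 8997
```

View pics/w5.png

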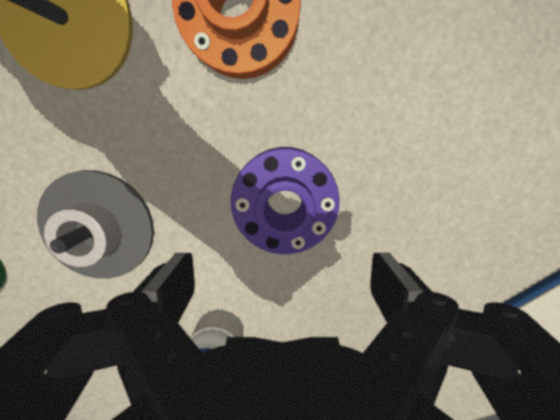

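The purple hub is at (286,203), centred between the fingers. Two caps lie on the finger line, so the tips must stay above about 36 mm.

Request:
carry_out(moves="-0.0035 0.0015 0.01 0;0 0 0.025 0;0 0 0.025 0;0 0 0.025 0;0 0 0.02 0;0 0 0.012 0;0 0 0.005 0;0 0 0 0;0 0 0 0")

```text
time_s: 11.48
position: [629.5, 211.7, 40.3]
ee_rot: [0.2, 0.98, 0.0, 0.001]
force: [-0.1, 0.5, 0.2]
grip_width: 85.7
grip_force: 0.0
```

Request:
carry_out(moves="0 0 0 0;0 0 0 0;0 0 0 0;0 0 0 0;0 0 0 0;0 0 0 0;0 0 0 0;0 0 0 0;0 0 0 0", fingers=0)

```text
time_s: 12.23
position: [629.3, 211.9, 40.8]
ee_rot: [0.2, 0.98, 0.0, 0.001]
force: [-1.3, -0.5, 8.3]
grip_width: 51.2
grip_force: 62.8
```

Request:
carry_out(moves="0 0 -0.01 0;0 0 -0.02 0;0 0 -0.03 0;0 0 -0.025 0;0 0 -0.01 0;0 0 0 0;0 0 0 0")

```text
time_s: 12.82
position: [628.7, 211.8, 134.7]
ee_rot: [0.2, 0.98, 0.0, 0.0]
force: [-0.2, -1.2, -1.7]
grip_width: 51.3
grip_force: 63.0
```

Request:
carry_out(moves="-0.0049 -0.0334 0 0;-0.0049 -0.0334 0 0;-0.0049 -0.0334 0 0;-0.0049 -0.0334 0 0;-0.0049 -0.0334 0 0;-0.0049 -0.0334 0 0;0 0 0 0;0 0 0 0;0 0 0 0")

```text
time_s: 13.57
position: [576.8, 16.1, 133.2]
ee_rot: [0.2, 0.98, -0.0, -0.001]
force: [0.4, 0.2, -1.7]
grip_width: 51.1
grip_force: 63.1
```

```bash
python3 look.py wrist:w6 scene:s6 576,15,77; python3 -c "
import cv2,numpy as np
a=cv2.imread('pics/w6.png')[:,120:440];b=cv2.imread('pics/s6.png')[120:270,200:355]
b=cv2.resize(b,None,fx=2.8,fy=2.8)
cv2.imwrite('pics/c6.png',np.hstack([a,b]))"
```

```text
13.57 [576.8  16.1 133.2] [ 2.001e-01  9.798e-01 -0.000e+00 -8.000e-04] gw 51.1 gf 63.10670013539493 f [ 0.4  0.2 -1.7]
576,15,77 tool shift mm [ 0.2 -1.3 56.2]
```

View pics/c6.png

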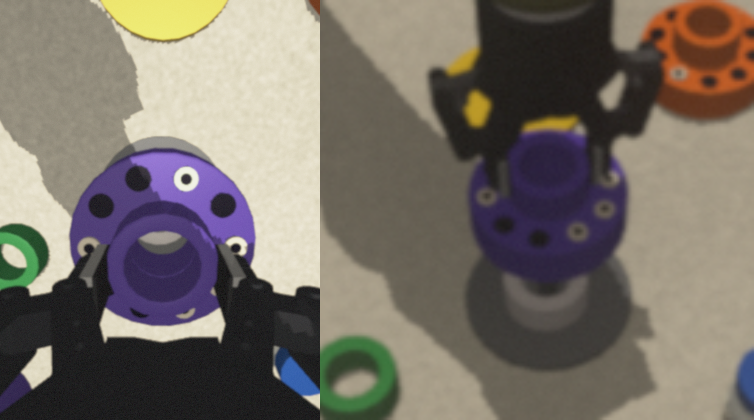

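The ring is held upright. The hub top is centred at full-frame (282,256), and the stand with its core is just behind and below. Checking the hub centre against the post.

```bash
python3 - <<'E'
import pickle;from h import *
W=pickle.load(open("w6.pkl","rb"))
h,s,v=[a.astype(int) for a in cv2.split(cv2.cvtColor(W["frame"],cv2.COLOR_BGR2HSV))]
m=blob((h>110)&(h<155)&(s>55),(282,230))
print("hub",back(W,(282,256),150.5), proj(W,circ(*back(W,(282,256),150.5),150.5,27,4)).round().tolist())
print("flange pred",[proj(W,circ(x,15,124.5,52)).min(0).round() .tolist()+proj(W,circ(x,15,124.5,52)).max(0).round().tolist() for x in(571,576,581)])
E
```

```text
hub [569.36430853  19.11953032] [[304.0, 303.0], [337.0, 234.0], [258.0, 204.0], [229.0, 277.0]]
flange pred [[182.0, 145.0, 371.0, 323.0], [186.0, 154.0, 374.0, 329.0], [190.0, 163.0, 377.0, 336.0]]
```

Request:
carry_out(moves="-0.003 -0.0005 0 0;0 0 0.008 0;0 0 0.01 0;0 0 0.01 0;0 0 0.01 0;0 0 0.006 0;0 0 0.004 0;0 0 0 0;0 0 0 0")

```text
time_s: 14.42
position: [579.7, 14.1, 86.0]
ee_rot: [0.2, 0.98, -0.0, -0.0]
force: [-0.8, -0.5, -1.4]
grip_width: 51.1
grip_force: 63.1
```

Request:
carry_out(moves="0 0 0.002 0;0 0 0.002 0;0 0 0.001 0;0 0 0 0;0 0 0 0")

```text
time_s: 14.83
position: [579.8, 14.2, 81.4]
ee_rot: [0.2, 0.98, 0.0, 0.0]
force: [-0.4, -0.4, -0.6]
grip_width: 51.0
grip_force: 63.1
```

Request:
carry_out(moves="0 0 0.001 0;0 0 0.001 0;0 0 0 0;0 0 0 0")

```text
time_s: 15.17
position: [579.8, 14.2, 79.3]
ee_rot: [0.2, 0.98, -0.0, -0.0]
force: [-0.8, -0.1, -1.0]
grip_width: 51.2
grip_force: 63.1
```

Request:
carry_out(moves="0 0 0.001 0;0 0 0 0;0 0 0 0")

```text
time_s: 15.42
position: [579.7, 14.2, 78.3]
ee_rot: [0.2, 0.98, -0.0, -0.0]
force: [1.4, -0.2, -1.0]
grip_width: 51.2
grip_force: 63.1
```

Request:
carry_out(moves="0 0 0.001 0;0 0 0 0;0 0 0 0")

```text
time_s: 15.67
position: [579.8, 14.2, 77.2]
ee_rot: [0.2, 0.98, -0.0, -0.0]
force: [0.6, -0.5, -0.9]
grip_width: 50.9
grip_force: 63.1
```

Request:
carry_out(moves="0 0 0.001 0;0 0 0 0;0 0 0 0")

```text
time_s: 15.92
position: [579.9, 14.2, 76.8]
ee_rot: [0.2, 0.98, 0.0, 0.0]
force: [-0.7, 0.2, 5.3]
grip_width: 51.1
grip_force: 63.7
```

Contact came at exactly the expected height (76.8). Pressing lightly, then releasing and retreating.

Request:
carry_out(moves="0 0 0.0005 0;0 0 0 0;0 0 0 0")

```text
time_s: 16.17
position: [579.9, 14.2, 76.7]
ee_rot: [0.2, 0.98, 0.0, 0.0]
force: [-2.3, 0.3, 11.5]
grip_width: 50.9
grip_force: 64.5
```

Request:
carry_out(moves="0 0 0 0;0 0 0 0;0 0 0 0;0 0 0 0;0 0 0 0;0 0 -0.01 0;0 0 -0.03 0;0 0 -0.04 0;0 0 -0.035 0;0 0 0 0", fingers=1)

```text
time_s: 17.0
position: [582.8, 14.1, 197.8]
ee_rot: [0.2, 0.98, 0.001, 0.005]
force: [0.9, 0.1, 0.7]
grip_width: 85.3
grip_force: 0.0
```

Request:
carry_out(moves="0.02 -0.02 -0.02 0;0.02 -0.02 -0.02 0;0.02 -0.02 -0.02 0;0.02 -0.02 -0.02 0;0.02 -0.02 0 0;0 -0.03 0 0;0 -0.03 0 0;0 -0.03 0 0;0 0 0 0;0 0 0 0")

```text
time_s: 17.83
position: [412.6, -122.6, 271.5]
ee_rot: [0.202, 0.979, 0.0, 0.0]
force: [0.5, 1.2, 0.7]
grip_width: 85.6
grip_force: 0.0
```

```bash
python3 look.py top:t7 scene:s7; python3 -c "
import cv2,numpy as np
a=cv2.imread('pics/t7.png')[140:290,200:340];b=cv2.imread('pics/s7.png')[150:300,210:350]
cv2.imwrite('pics/c7.png',cv2.resize(np.hstack([a,b]),None,fx=2.8,fy=2.8))"
```

```text
17.83 [ 412.6 -122.6  271.5] [2.017e-01 9.794e-01 0.000e+00 4.000e-04] gw 85.6 gf 0.0 f [0.5 1.2 0.7]
```

View pics/c7.png

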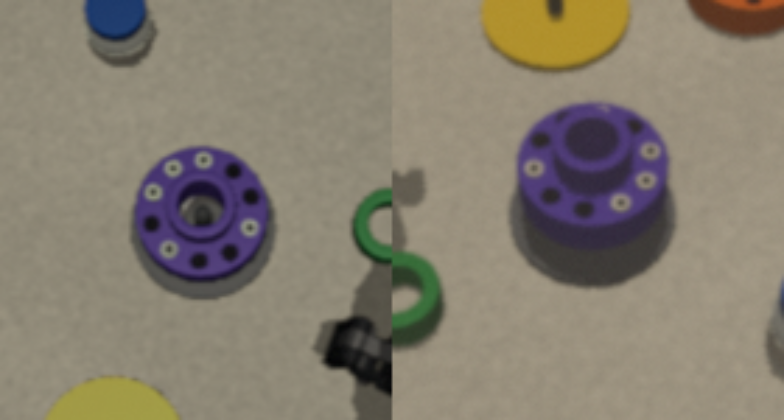

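The purple ring sits level on the core, with the post visible in its bore at crop (203,213). The bystanders in view are in place and the robot is clear.

```bash
python3 -c "
from bench import ctrl;print(ctrl.sign_off())"
```

```text
the job is handed in; nothing more can be done
None
```

The job is handed in at about 18 s of the 58 s allowed: the core ring is flat on the plate and the purple ring, hub up, sits home on it over the post; I never touched the orange ring, drum rack or jar.

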